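# Hold the bedside lamp's battery cap at its test position

### The job

Pick up the loose battery cap by its blue grip bar and put it fully home in the bayonet well of the bedside lamp, bar in line with the green entry marks, then twist it clockwise (seen from above) half of the way to the lock, until the bar is in line with the yellow test marks, without ever letting it click into the lock at the red marks. The contact is sprung and turns the cap back when let go, so finish while still gripping the cap and holding it steady at the yellow marks. Leave the picture tiles, books and mug where they are.

Things in the scene. Friction and masses are not known exactly. Their poses are not given: they have to be found in the camera images.
- cap: Loose battery cap, about 120 g, stands on its plug. Origin: centre of the plug's underside, z up. Grey plug 42 mm in diameter, z 0 to 18 mm; white flange 62 mm, z 18 to 25; blue grip bar with yellow ends, z 25 to 53, 58 long along x, 14 wide along y. Two brass lugs under the bar's ends (+x, -x), 7 wide, z 0 to 7, reach 28 mm from the axis. A half turn about z makes no difference.
- bar (a point): Middle of the cap's blue grip bar, on the cap's axis, 40 mm above the cap's origin, axes as the cap. Grip the bar here across its 14 mm width (the cap's y).
- lamp: Black bedside lamp, fixed. Origin: on the bedside top under the centre of its battery well, z up. The green entry marks are at its +x and -x; yellow test marks 45 degrees clockwise of these seen from above, red lock marks 90. Foot 22 mm thick, x -60 to 60, y -235 to 55 mm. The stem stands at y = -190 mm and carries the lamp's head, under 300 mm high.
- well (a point): Centre of the well's mouth at rim height, 41 mm above the bedside top, axes as the lamp. Grey ring, 88 mm across, marks on top. Bore 45 mm for the plug, slots 12 mm wide at the green marks let the lugs down; below the lip they turn clockwise with 3 mm of play up and down. Fully home, the flange lies on the rim and the cap's origin is 18 mm below this point.
- contact (a joint): Turn of the sprung contact in the well, rad, 0 at rest, growing clockwise. The lugs meet it after some 0.12 rad of twist and push it on: it reads about 0.66 with the bar at yellow. It pushes back with 0.06 N m at first, 0.13 N m at yellow. Past 1.1 rad (cap about 70 degrees from green) the cap clicks into the lock.
- tile_pink: Bystander: small standing wooden picture tile, pink faces, 24 x 75 x 75 mm, origin at the centre of its underside.
- tile_teal: Bystander: small standing wooden picture tile, teal faces, 24 x 75 x 75 mm, origin at the centre of its underside.
- books: Bystander: stack of two books, 134 x 194 x 46 mm, origin at the centre of its underside.
- mug: Bystander: blue mug, 76 mm in diameter, 90 mm high, origin at the centre of its underside.
Mind the look-alikes: they are no part of the job. There is more than one size of the cap; the job needs the largest.

How it is judged:
By the outcome, as a careful person would: the job done as asked, in the order asked, and still so for the second after the job is handed in, while the arm keeps its last pose, push and grip.
It also fails if it takes over 38 s, if anything falls off the work surface, if the arm or the gripper's body presses on something with over 40 N, if the wrist force passes 120 N, or if a joint passes its speed limit or range.

### The arm

A 7-joint arm with a two-finger parallel gripper is mounted at the origin on the work surface. World frame = base frame: x ahead of the robot, y to its left, z up, the work surface at z = 0. Lengths are in mm, angles in rad, forces in N, time in s.
With the tool pointing down it reaches from about 425 to 1025 mm from the base axis. Payload 3.6 kg.
Tool frame: the origin (TCP) lies at the very end of the fingers, on their centre line; the grasp point (between the pads) lies 19 mm behind it; z points along the fingers, y is the line along which they close (so a half turn about z gives the same grasp; the last joint's range is limited). The gripper opens to 85 mm and grips with 20 to 120 N. Pads are 22 mm wide; open, the fingers measure 114 mm over their backs; the gripper's body (76 mm by 85 mm) begins 54 mm behind the grasp point. The pads swing forward as they close: fully open they stand 13 mm farther back than shut.
Start: joints at [1.01, 0.591, 0.048, 1.609, -0.033, 0.943, -0.034], TCP at [326.274, -647.437, 231.302] pointing down, gripper open.
Joint ranges: [-2.69, 2.69], [-0.47, 2.24], [-1.27, 1.36], [0.19, 2.51], [-1.53, 4.68], [0.08, 2.07], [-3.09, 3.09]. Speed limits (rad/s): [2.57, 2.57, 3.14, 3.14, 3.14, 3.14, 3.14].

### API

Orientations are given as a rotation vector (axis times angle).
In Python, from plant import arm, camera gives the robot as it stands.
- The arm moves only by the tool carry_out, never from a script. Its argument "plan" is a list of rows, each a list of 3 entries, a list of its own where there are three numbers: the shift along the tool's x, y, z in mm, then the turn about the tool's z in rad, then the closure, from -1 (fully open) to 1 (shut). In form: [[[tx, ty, tz], spin, gripper], ...]. A call has 1 to 5 rows; each row is the pose to reach, as a shift and turn from the pose commanded when the call began, along the tool's axes at that moment; what a row does not reach only later rows make up. A row lasts 1/8 s, in which the tool goes at most 62.5 mm and 10.7 degrees, less where a joint would pass 70% of its speed; a pose out of reach is approached as far as the arm can. A call with a gripper value outside its range is refused whole. The fingers move at their own pace and stop on an object; "grip_force" is the grip in N (left out, the last holds). Time passes only in rows, so rows that repeat a pose let the fingers close. It gives the time, the measured TCP pose, the force, the opening and the grip force at its end, in the units of the state.
- arm.read_state(): the state, without advancing time (a new reading comes with each control period).
- camera(name): name is "scene" or "side" or "wrist"; returns a dict with "pixels" (400x640x3 uint8, red, green, blue), "z_map" (400x640 float32, mm along the optical axis (not along the pixel's ray), 0 where there is no reading), "fovy" (degrees; the focal length in pixels is half the picture's height over the tangent of half this angle, whatever the lens; pixels are square), "cx", "cy" (the principal point, pixels), "R" (3x3) and "t" (3): a world point X has camera coordinates R X + t. Camera axes: x right, y down, z forward; pixel columns grow to the right and rows downward; lengths in mm; the calibration is good to about 2 mm. A picture is of the moment at which its call begins.
- arm.finish_job(): hands the job in; it is judged then, once.
The state is a dict: "time": time; "joint_pos": joint angles; "joint_velocities": joint speeds; "joint_efforts": joint torques, N m; "eef_pos": TCP position; "ee_rot": TCP orientation; "wrist_force": force on the tool from outside, world axes, zero at the start; "moment": the same for the moment, N m; "width": opening from 0.0 (shut) to 1.0 (fully open); "gripper_force": force on a finger pad.
Only numpy, scipy, OpenCV 4.12 (cv2) and the standard library are available. Lean on these libraries where they do the work, as an engineer would, in place of code of your own. Each camera call takes 0.05 s, during which the arm holds its last target. There are 200 camera calls.

## Working session

There is one attempt and no reset: what is moved stays moved. The work goes in short steps, Python scripts to look and compute and a tool call to move; the robot and the scene stay as the last step left them, time stands still between calls to the robot, and variables do not carry over. Pictures are saved under pics/ and viewed, at most 10 in all, crops included, and the job is handed in when it is done.

Besides the shell and the picture viewer there is one more tool, called after "Call:" as name([rows], argument=value, ...), one row to a line, values as JSON. carry_out: Moves the arm, as the interface text tells. Its arguments: {"type":"object","properties":{"plan":{"type":"array","items":{"type":"array"}},"grip_force":{"type":"number"}},"required":["plan"]}

```bash
mkdir -p pics; ls; cat > h.py <<'E'
import numpy as np, cv2
from plant import arm, camera
def cam(n):
    c=camera(n); c['f']=200/np.tan(np.radians(c['fovy'])/2); return c
def save(img,n): cv2.imwrite('pics/'+n,cv2.cvtColor(np.ascontiguousarray(img),cv2.COLOR_RGB2BGR))
def ray(c,u,v,z):
    R,t=np.array(c['R']),np.array(c['t']); o=-R.T@t
    d=R.T@np.array([(u-c['cx'])/c['f'],(v-c['cy'])/c['f'],1]); return o+d*(z-o[2])/d[2]
def cloud(c):
    v,u=np.mgrid[:400,:640]; z=c['z_map'].astype(float)
    P=np.stack([(u-c['cx'])/c['f']*z,(v-c['cy'])/c['f']*z,z],-1)
    return (P-np.array(c['t']))@np.array(c['R'])
def proj(c,X):
    p=np.array(c['R'])@np.array(X)+np.array(c['t']); return p[0]/p[2]*c['f']+c['cx'],p[1]/p[2]*c['f']+c['cy']
E
python3 - <<'E'
from h import *
for n in ['scene','side','wrist']:
    c=cam(n); save(c['pixels'],n+'0.png'); np.savez('pics/'+n+'0.npz',**c); print(n,c['f'],-np.array(c['R']).T@c['t'],(c['z_map']>0).mean())
print(arm.read_state())
E
```

```text
pics
scene 379.2794417070261 [941.15163534 469.71154439 828.78985355] 0.99607421875
side 472.59256360410205 [148.45216269 893.65505028 715.80234195] 0.9961015625
wrist 305.0719488208118 [ 398.41400239 -609.47316555  373.77161216] 0.99594140625
{'time': 0.15, 'joint_pos': array([ 1.01051134,  0.59187451,  0.04831529,  1.60953016, -0.03327673,
        0.94271752, -0.03373175]), 'joint_velocities': array([ 0.0010054 , -0.00292433, -0.00019236, -0.00451265, -0.00024078,
       -0.00138009, -0.00188757]), 'joint_efforts': array([ 3.07529452e-03, -5.49241376e+01,  1.54962324e+00, -1.98454374e+01,
        9.48968256e-03,  5.71164841e-03,  1.06056237e-05]), 'eef_pos': array([ 325.97667756, -646.86132716,  230.42716181]), 'ee_rot': array([-3.05479176e+00, -7.26292292e-01,  8.02585027e-04]), 'wrist_force': array([-0.15382478,  0.40698768,  0.04939187]), 'moment': array([0.02192253, 0.01664506, 0.02116975]), 'gripper_force': 0.0, 'width': 0.999511468105328}
```

View pics/scene0.png

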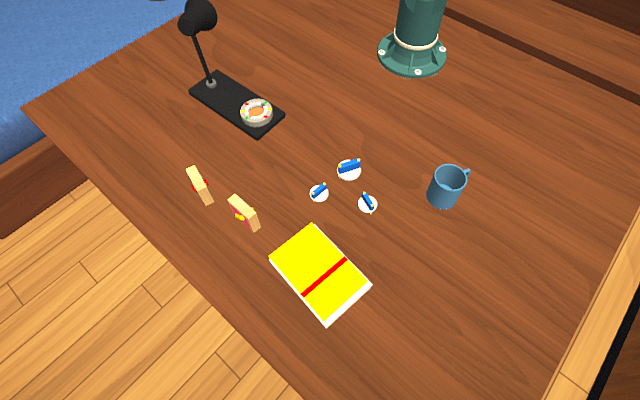

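View pics/side0.png

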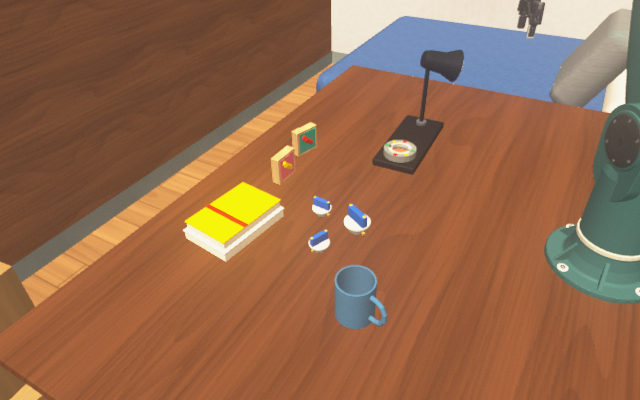

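Scene view: there are three look-alike caps at (349,168), (319,193) and (367,203), which are (357,218), (321,205) and (319,240) in the side view. The one at (349,168) looks largest. The lamp well ring is at (257,112). I'll measure sizes and take a close crop of the choice and the ring.

```bash
cat > m.py <<'E'
from h import *
ims=[]
for n in ['scene','side']:
    c=dict(np.load(f'pics/{n}0.npz')); P=cloud(c); hsv=cv2.cvtColor(c['pixels'],cv2.COLOR_RGB2HSV)
    H,S,V=cv2.split(hsv)
    w=(P[...,2]>-20)&(P[...,2]<70)&(P[...,0]>200)&(P[...,0]<1000)&(np.abs(P[...,1])<600)
    blue=((H>105)&(H<125)&(S>150)&(P[...,2]<62)&w).astype(np.uint8)
    k,l,st,ce=cv2.connectedComponentsWithStats(blue)
    for i in range(1,k):
        if st[i,4]<15: continue
        q=P[l==i]; zt=np.percentile(q[:,2],95); m=q[q[:,2]>zt-5][:,:2]
        e,vv=np.linalg.eigh(np.cov(m.T)); a=(m-m.mean(0))@vv[:,1]
        # white flange
        d=np.hypot(P[...,0]-m.mean(0)[0],P[...,1]-m.mean(0)[1])
        wf=(S<60)&(V>150)&(d<50)&w; f=P[wf]
        hull=cv2.minEnclosingCircle(f[:,:2].astype(np.float32)) if len(f)>5 else None
        print(n,ce[i].round(),st[i,4],'ztop',zt.round(1),'top',m.mean(0).round(1),'len',np.ptp(a).round(1),'ang',np.degrees(np.arctan2(vv[1,1],vv[0,1])).round(1),'flange',hull,np.median(f[:,2]).round(1))
    # ring
    u0,v0=(257,112) if n=='scene' else (400,150)
    sub=np.zeros_like(blue); sub[v0-25:v0+25,u0-30:u0+30]=1
    for nm,mk in dict(green=(H>45)&(H<85)&(S>90),yellow=(H>22)&(H<35)&(S>120),red=((H<4)|(H>175))&(S>140),ring=(P[...,2]>36)&(P[...,2]<47)).items():
        mm=((mk&(sub>0)&(P[...,2]>33)&(P[...,2]<50))).astype(np.uint8); k,l,st,ce=cv2.connectedComponentsWithStats(mm)
        for i in range(1,k):
            if st[i,4]>=4:
                q=P[l==i]; print(n,nm,ce[i].round(1),st[i,4],ray(c,*ce[i],41).round(1),np.median(q,0).round(1), cv2.minEnclosingCircle(q[:,:2].astype(np.float32)) if nm=='ring' else '')
    u1,v1=(343,185) if n=='scene' else (338,222)
    for u,v in ((u1,v1),(u0,v0)): ims.append(cv2.resize(c['pixels'][v-30:v+30,u-40:u+40],(400,300),interpolation=cv2.INTER_CUBIC))
    
save(np.vstack([np.hstack(ims[:2]),np.hstack(ims[2:])]),'crop1.png')
E
python3 m.py
```

```text
scene [349. 167.] 114 ztop 51.3 top [500.6 148.9] len 53.7 ang 151.6 flange ((497.84088134765625, 143.33721923828125), 31.20836639404297) 25.2
scene [319. 192.] 50 ztop 38.9 top [601.4 135. ] len 40.0 ang 174.5 flange ((596.7265625, 130.6583709716797), 23.368331909179688) 19.5
scene [367. 202.] 41 ztop 42.1 top [547.5 240.7] len 41.8 ang 68.9 flange ((542.0137939453125, 241.10797119140625), 23.496139526367188) 19.3
scene green [265.2 101.9] 8 [ 482.4 -173.1   41. ] [ 483.2 -170.7   43.1] 
scene green [245.7 117.9] 9 [ 559.3 -170.8   41. ] [ 560.  -170.    41.9] 
scene yellow [269.5 108.5] 8 [ 492.2 -145.9   41. ] [ 492.6 -146.1   40.4] 
scene yellow [241.9 110.8] 12 [ 548.3 -198.3   41. ] [ 549.  -197.5   41.5] 
scene red [245.9 103.1] 8 [ 521.5 -211.3   41. ] [ 521.9 -210.7   41.2] 
scene red [265.5 116.3] 6 [ 519.8 -133.5   41. ] [ 520.7 -131.7   42.4] 
scene ring [255.6 110.5] 482 [ 522.7 -170.1   41. ] [ 522.9 -168.7   41.5] ((518.5615844726562, -171.30125427246094), 47.141380310058594)
side [356. 211.] 66 ztop 54.7 top [497.6 146.5] len 49.6 ang 149.0 flange ((495.2584228515625, 146.08229064941406), 31.915496826171875) 24.1
side green [386.5 144.5] 6 [ 559.5 -169.3   41. ] [ 559.4 -172.2   40.3] 
side green [412.5 150.5] 6 [ 484.9 -172.3   41. ] [ 484.5 -173.5   41.1] 
side yellow [405.7 154.4] 7 [ 493.8 -145.2   41. ] [ 493.3 -145.7   40.7] 
side red [395.  154.2] 4 [ 519.4 -132.9   41. ] [ 518.7 -132.7   40.4] 
side ring [399.3 148.8] 378 [ 519.6 -164.    41. ] [ 520.4 -163.7   40. ] ((520.322509765625, -169.13583374023438), 46.01930236816406)
```

View pics/crop1.png

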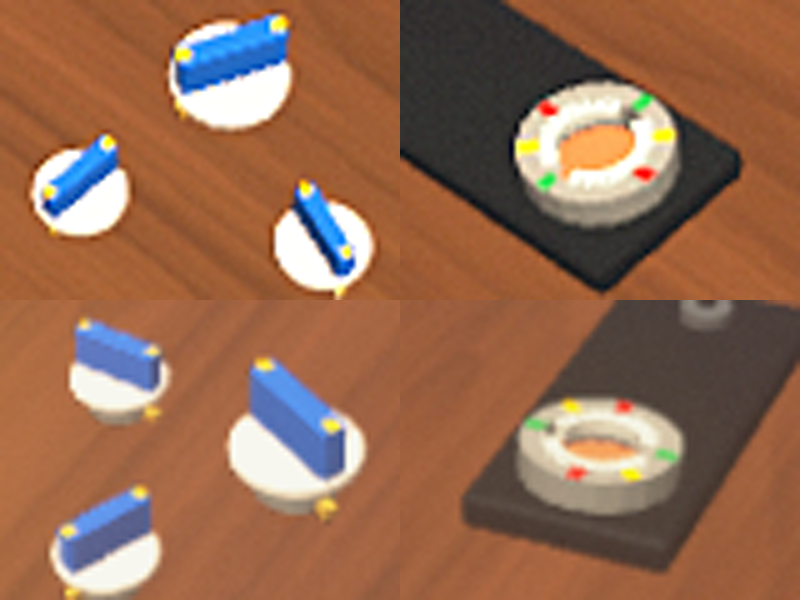

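The crop confirms it: the large cap has a flange of about 62 mm and its bar top at z of about 53; the other two have about 47 mm flanges. It stands at about (498,147) with the bar at about 150°. The well is at about (521,-171), with its green axis at about 1.8°. I'm rising and heading over now.

Call:
carry_out([
  [[0, 0, -60], 0, -1],
  [[0, 0, -120], 0, -1],
  [[0, 0, -140], 0, -1],
  [[39, -49, -140], 0, -1],
  [[78, -97, -140], 0, -1],
])

```text
time: 0.78
eef_pos: [352.3, -524.6, 371.1]
ee_rot: [3.057, 0.724, 0.001]
wrist_force: [0.5, 0.5, 0.4]
width: 1.0
gripper_force: 0.0
```

Call:
carry_out([
  [[39, -48, 0], 0, -1],
  [[78, -97, 0], 0, -1],
  [[117, -146, 0], 0, -1],
  [[156, -194, 0], 0, -1],
  [[195, -243, 0], 0, -1],
])

```text
time: 1.4
eef_pos: [417.0, -219.0, 371.3]
ee_rot: [3.056, 0.726, 0.0]
wrist_force: [0.5, -0.2, 0.7]
width: 0.995
gripper_force: 0.0
```

Call:
carry_out([
  [[39, -48, 0], -0.18, -1],
  [[78, -97, 0], -0.36, -1],
  [[117, -146, 0], -0.54, -1],
  [[156, -194, 0], -0.72, -1],
  [[195, -243, 0], -0.9, -1],
])

```text
time: 2.02
eef_pos: [481.7, 85.2, 371.3]
ee_rot: [2.43, 1.99, 0.0]
wrist_force: [1.2, 0.5, 0.2]
width: 0.999
gripper_force: 0.0
```

```bash
cat >> h.py <<'E'
from scipy.spatial.transform import Rotation as Ro
def rel(target,yaw):
    s=arm.read_state(); R=Ro.from_rotvec(s['ee_rot']).as_matrix(); y=np.degrees(np.arctan2(R[1,0],R[0,0]))
    d=R.T@(np.array(target)-s['eef_pos']); dy=(yaw-y+180)%360-180
    print('pos',np.round(s['eef_pos'],1),'yaw',round(y,1),'shift',d.round(1),'spin',round(-np.radians(dy),3),'tilt',R[:,2].round(4),'F',s['wrist_force'].round(1),s['moment'].round(3),'w',round(s['width'],3),'t',s['time'])
E
python3 -c "
from h import *
rel((498,147,230),150)"
```

```text
pos [481.7  85.2 371.3] yaw 78.6 shift [ 63.8   3.7 141.3] spin -1.246 tilt [ 4.e-04 -4.e-04 -1.e+00] F [1.2 0.5 0.2] [-0.032 -0.045  0.007] w 0.999 t 2.025
```

Call:
carry_out([
  [[20, 1, 40], -0.18, -1],
  [[40, 2, 80], -0.36, 0],
  [[55, 3, 110], -0.54, 0],
  [[64, 4, 141], -0.72, 0],
  [[64, 4, 141], -0.9, 0],
])

```text
time: 2.65
eef_pos: [496.8, 145.4, 227.7]
ee_rot: [-1.318, -2.847, 0.005]
wrist_force: [0.1, -0.3, -0.0]
width: 0.507
gripper_force: 0.0
```

Call:
carry_out([
  [[0, 0, 0], -0.18, 0],
  [[0, 0, 0], -0.346, 0],
  [[0, 0, 0], -0.346, 0],
  [[0, 0, 0], -0.346, 0],
])

```text
time: 3.15
eef_pos: [498.6, 145.2, 230.2]
ee_rot: [-0.825, -3.031, 0.0]
wrist_force: [-0.2, -0.2, 0.8]
width: 0.497
gripper_force: 0.0
```

```bash
cat > w.py <<'E'
from h import *
import sys
c=cam('wrist'); save(c['pixels'],sys.argv[1]); P=cloud(c); H,S,V=cv2.split(cv2.cvtColor(c['pixels'],cv2.COLOR_RGB2HSV))
near=(np.hypot(P[...,0]-498,P[...,1]-147)<45)
b=(H>105)&(H<125)&(S>150)&near
for nm,mk,z0,z1 in (('top',b,49,60),('yel',(H>20)&(H<35)&(S>120)&near,45,60),('flange',(S<60)&(V>150)&near,18,30)):
    m=mk&(P[...,2]>z0)&(P[...,2]<z1); v,u=np.nonzero(m)
    if len(u)<5: print(nm,len(u)); continue
    zz=25 if nm=='flange' else 53
    q=np.array([ray(c,a,d,zz)[:2] for a,d in zip(u,v)],np.float32)
    print(nm,len(u),'zmed',np.median(P[m][:,2]).round(1),'rect',cv2.minAreaRect(q),'circ',cv2.minEnclosingCircle(q),'mean',q.mean(0))
    e,vv=np.linalg.eigh(np.cov(q.T)); print('  ang',np.degrees(np.arctan2(vv[1,1],vv[0,1])))
rel((498,147,28),150)
E
python3 w.py w1.png
```

```text
top 314 zmed 54.3 rect ((494.6156005859375, 143.7290802001953), (9.595650672912598, 40.885536193847656), 61.12868881225586) circ ((494.42681884765625, 143.38656616210938), 20.912445068359375) mean [494.20724 143.90195]
  ang 151.76231127535226
yel 30 zmed 54.7 rect ((494.6133728027344, 144.03164672851562), (3.392603635787964, 57.77737045288086), 60.511329650878906) circ ((494.3527526855469, 143.57077026367188), 28.908044815063477) mean [493.14996 144.5517 ]
  ang 151.5389490823466
flange 1507 zmed 25.8 rect ((493.26556396484375, 144.51486206054688), (60.8322639465332, 59.458343505859375), 59.58107376098633) circ ((493.5587463378906, 144.56996154785156), 30.958202362060547) mean [492.7783  145.34216]
  ang 60.60894200912968
pos [498.6 145.3 230.3] yaw 149.6 shift [  1.4   1.2 202.3] spin -0.007 tilt [ 0.e+00 -2.e-04 -1.e+00] F [ 0.6  0.3 -0.6] [ 0.005 -0.04  -0.062] w 0.499 t 3.2
```

View pics/w1.png

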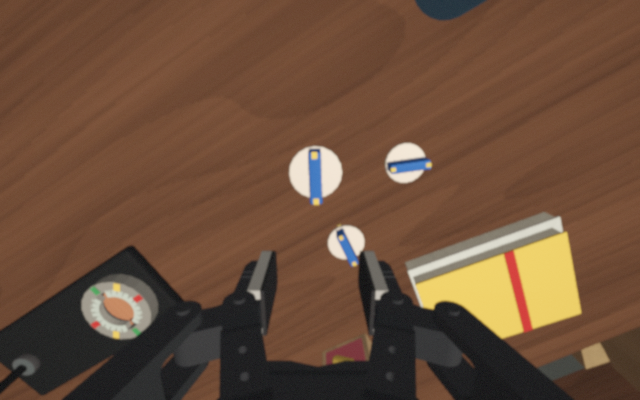

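The wrist view shows the big cap at (316,172), flange 61 mm and bar at 151.5°, with the smaller ones at (406,163) and (346,242). I'm descending on the big one.

Call:
carry_out([
  [[1, -1, 50], -0.033, 0],
  [[2, -2, 100], -0.033, 0],
  [[2.7, -2.5, 150], -0.033, 0],
  [[2.7, -2.5, 180], -0.033, 0],
  [[2.7, -2.5, 201], -0.033, 0],
])

```text
time: 3.82
eef_pos: [494.7, 144.5, 27.8]
ee_rot: [-0.772, -3.044, 0.002]
wrist_force: [-0.4, 0.1, 0.5]
width: 0.498
gripper_force: 0.0
```

Call:
carry_out([
  [[0, 0, 0], 0, 0.3],
  [[0, 0, 0], 0, 0.6],
  [[0, 0, 0], 0, 0.8],
  [[0, 0, 0], 0, 1],
  [[0, 0, 0], 0, 1],
], grip_force=70)

```text
time: 4.45
eef_pos: [495.6, 144.7, 30.1]
ee_rot: [0.771, 3.044, 0.001]
wrist_force: [-0.2, -1.1, 6.2]
width: 0.146
gripper_force: 72.8
```

```bash
python3 - <<'E'
from h import *
rel((495,144.5,28),151.5)
s=cam('side'); save(cv2.resize(s['pixels'][160:250,300:420],(800,600),interpolation=cv2.INTER_CUBIC),'s2.png')
E
```

```text
pos [495.6 144.7  30.1] yaw 151.6 shift [ 0.5 -0.4  2.1] spin 0.001 tilt [ 1.4e-03  2.0e-04 -1.0e+00] F [-0.2 -1.1  6.2] [-0.099  0.116 -0.044] w 0.146 t 4.45
```

View pics/s2.png

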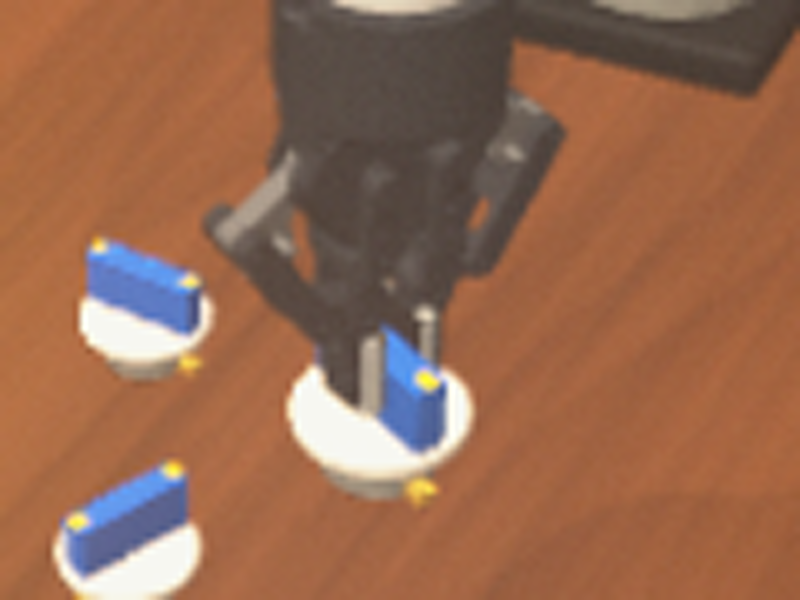

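The grip is on the big cap: width 0.146 of 85 mm is about 12 mm, with 73 N. I'm lifting it and carrying it over the well.

Call:
carry_out([
  [[0, 0, -40], 0, 1],
  [[0, 0, -90], 0, 1],
  [[0, 0, -110], 0, 1],
  [[-17, -27, -110], -0.1, 1],
  [[-45, -70, -110], -0.25, 1],
], grip_force=100)

```text
time: 5.12
eef_pos: [501.8, 62.8, 140.2]
ee_rot: [0.371, 3.118, 0.002]
wrist_force: [0.5, -0.1, -1.7]
width: 0.14
gripper_force: 97.9
```

```bash
python3 -c "
from h import *
rel((521,-171,140),181.8)"
```

```text
pos [501.8  62.8 140.2] yaw 166.4 shift [-7.350e+01 -2.228e+02 -1.000e-01] spin -0.268 tilt [ 0.0022  0.0013 -1.    ] F [ 0.5 -0.1 -1.7] [-0.02  -0.043 -0.018] w 0.14 t 5.125
```

Call:
carry_out([
  [[-17, -51, 0], -0.1, 1],
  [[-34, -102, 0], -0.2, 1],
  [[-51, -153, 0], -0.268, 1],
  [[-66, -200, 0], -0.268, 1],
  [[-73.5, -222.8, 0], -0.268, 1],
])

```text
time: 5.75
eef_pos: [517.4, -176.6, 138.6]
ee_rot: [0.026, -3.14, 0.002]
wrist_force: [0.1, -0.2, -1.9]
width: 0.142
gripper_force: 97.9
```

Call:
carry_out([
  [[0, 0, 0], 0, 1],
  [[0, 0, 0], 0, 1],
])

```text
time: 6.0
eef_pos: [518.1, -171.0, 139.3]
ee_rot: [0.037, -3.141, -0.002]
wrist_force: [1.1, 0.8, -2.3]
width: 0.141
gripper_force: 97.9
```

```bash
python3 - <<'E'
from h import *
rel((521,-171,140),181.8)
ims=[]
for n,(u,v) in (('scene',(257,95)),('side',(400,130))):
    c=cam(n); np.savez(f'pics/{n}3.npz',**c)
    ims.append(cv2.resize(c['pixels'][v-50:v+50,u-33:u+33],(396,600),interpolation=cv2.INTER_CUBIC))
c=cam('wrist'); np.savez('pics/wrist3.npz',**c); save(c['pixels'],'w3.png')
save(np.hstack(ims),'c3.png')
E
```

```text
pos [ 518.1 -171.   139.3] yaw -178.7 shift [-2.9 -0.1 -0.7] spin -0.008 tilt [-1.e-04  1.e-03 -1.e+00] F [ 1.1  0.8 -2.3] [ 0.016 -0.028 -0.001] w 0.141 t 6.0
```

View pics/c3.png

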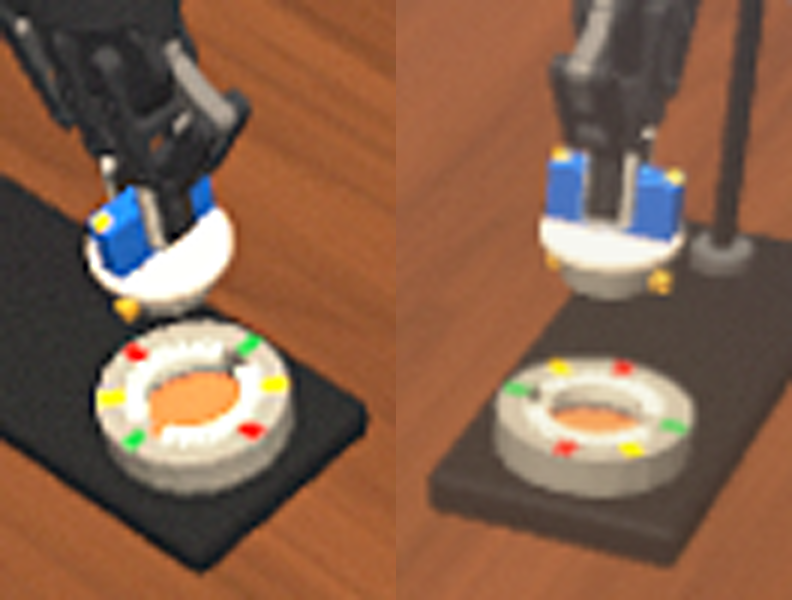

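View pics/w3.png

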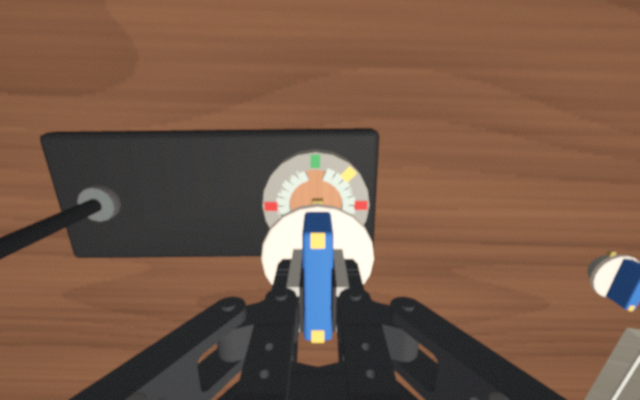

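Scene and side crops show the cap upright in the grip about 70 mm above the ring, lugs facing the green marks. In the wrist view the bar's yellow ends are at (318,241) and (318,336), and the ring is at about (316,205). Next I'll compute the cap's offset from the ring within each camera.

```bash
cat > m3.py <<'E'
from h import *
zc=139.3-30.1; tcp=np.array([518.1,-171.0])
for n,(u0,v0) in (('scene',(257,95)),('side',(400,130)),('wrist',(317,250))):
    c=dict(np.load(f'pics/{n}3.npz')); P=cloud(c); H,S,V=cv2.split(cv2.cvtColor(c['pixels'],cv2.COLOR_RGB2HSV))
    sub=np.zeros(H.shape,bool); sub[max(0,v0-110):v0+110,u0-70:u0+70]=1
    D=np.hypot(P[...,0]-519,P[...,1]+171); sub&=D<60
    def blobs(mk,lo,hi,z,amin=3):
        k,l,st,ce=cv2.connectedComponentsWithStats((mk&sub&(P[...,2]>lo)&(P[...,2]<hi)).astype(np.uint8))
        return [(ce[i].round(1),st[i,4],ray(c,*ce[i],z)[:2].round(1),P[l==i].mean(0).round(1)) for i in range(1,k) if st[i,4]>=amin]
    Y=(H>18)&(H<36)&(S>100)
    for nm,b in dict(barY=blobs(Y,zc+45,zc+60,zc+53),lug=blobs((H>12)&(H<30)&(S>90),zc-8,zc+14,zc+3.5),ringG=blobs((H>45)&(H<85)&(S>90),33,50,41),ringY=blobs(Y,33,50,41),ringR=blobs(((H<5)|(H>174))&(S>120),33,50,41)).items():
        for x in b: print(n,nm,*x)
    # flange
    m=((S<60)&(V>140)&sub&(P[...,2]>zc+10)&(P[...,2]<zc+30)); q=P[m]; print(n,'flange pts',m.sum(),cv2.minEnclosingCircle(q[:,:2].astype(np.float32)))
E
python3 m3.py
```

```text
scene barY [240.5  81.5] 4 [ 545.1 -170.9] [ 545.1 -170.8  162.3]
scene lug [244.7  95.7] 12 [ 543.8 -171.2] [ 544.8 -169.5  114.6]
scene ringG [265.2 101.9] 8 [ 482.4 -173.1] [ 483.  -172.3   42. ]
scene ringG [245.7 117.9] 9 [ 559.3 -170.8] [ 559.9 -169.9   42.2]
scene ringY [269.2 108.7] 10 [ 493.3 -146. ] [ 493.8 -145.4   41.9]
scene ringY [241.9 110.9] 14 [ 548.8 -197.9] [ 549.2 -197.3   41.7]
scene ringR [245.7 103.1] 9 [ 521.8 -211.7] [ 522.4 -210.7   42.2]
scene ringR [265.5 116.3] 6 [ 519.8 -133.5] [ 520.4 -132.5   42.3]
scene flange pts 154 ((521.7144775390625, -168.4567108154297), 29.834962844848633)
side lug [392.5 123.5] 4 [ 544.4 -163.4] [ 544.7 -164.2  112.3]
side lug [410.2 126.6] 13 [ 496.8 -168.7] [ 496.6 -168.1  113. ]
side ringG [386.5 144.5] 6 [ 559.5 -169.3] [ 560.  -170.6   40.2]
side ringG [412.5 150.5] 6 [ 484.9 -172.3] [ 485.3 -173.4   40.3]
side ringY [394. 141.] 8 [ 548.4 -196.4] [ 548.7 -197.2   40.5]
side ringY [405.6 154.7] 9 [ 493.7 -143.8] [ 494.1 -144.9   40.3]
side ringR [394.8 154.4] 5 [ 519.6 -131.9] [ 519.8 -132.6   40.5]
side flange pts 133 ((519.4796752929688, -165.10043334960938), 30.348552703857422)
wrist barY [317.5 239.5] 167 [ 492.4 -170.5] [ 491.6 -170.5  164. ]
wrist barY [317.4 336.3] 114 [ 544.6 -169.2] [ 543.1 -169.3  163.9]
wrist lug [317.4 200.4] 68 [ 490.8 -170.6] [ 489.8 -170.6  115.7]
wrist ringG [314.6 161. ] 86 [ 481.2 -173.1] [ 480.9 -173.1   42.5]
wrist ringY [348.3 173.8] 109 [ 490.9 -145.5] [ 490.6 -145.6   42.3]
wrist ringR [360.6 204.6] 91 [ 517.1 -133.7] [ 516.7 -133.9   42.3]
wrist ringR [270.5 206. ] 101 [ 520.2 -209.3] [ 519.7 -209.1   42.3]
wrist flange pts 3740 ((517.0457153320312, -169.895751953125), 30.940967559814453)
```

Call:
carry_out([
  [[-1.2, -0.8, 20], -0.008, 1],
  [[-1.2, -0.8, 40], -0.008, 1],
  [[-1.2, -0.8, 55], -0.008, 1],
  [[-1.2, -0.8, 61], -0.008, 1],
  [[-1.2, -0.8, 61], -0.008, 1],
])

```text
time: 6.78
eef_pos: [519.4, -172.9, 77.7]
ee_rot: [0.048, -3.14, -0.001]
wrist_force: [-0.8, 0.3, -1.5]
width: 0.144
gripper_force: 98.0
```

```bash
python3 - <<'E'
from h import *
rel((521,-171,140),181.8)
ims=[]
for n,(u,v) in (('scene',(255,105)),('side',(400,142))):
    c=cam(n); np.savez(f'pics/{n}3.npz',**c)
    ims.append(cv2.resize(c['pixels'][v-33:v+33,u-22:u+22],(400,600),interpolation=cv2.INTER_CUBIC))
c=cam('wrist'); np.savez('pics/wrist3.npz',**c); 
save(np.hstack(ims),'c4.png')
E
sed -i 's/^zc=.*/zc=arm.read_state()["eef_pos"][2]-30.1/' m3.py; python3 m3.py
```

```text
pos [ 519.4 -172.9   77.7] yaw -178.2 shift [ -1.6   1.9 -62.3] spin -0.001 tilt [-1.e-03  4.e-04 -1.e+00] F [-0.8  0.3 -1.5] [ 0.017 -0.045  0.087] w 0.144 t 6.775
scene barY [244.5  99.5] 4 [ 547.4 -171.1] [ 547.9 -170.2  102.7]
scene lug [243. 111.] 6 [ 552.5 -185.9] [ 547.2 -194.9   41.5]
scene lug [248.5 112. ] 8 [ 545.2 -171.7] [ 545.6 -171.    53. ]
scene lug [269. 110.] 3 [ 503.4 -134.3] [ 498.3 -141.3   43.2]
scene ringG [266.3 101.3] 3 [ 479.  -172.3] [ 479.2 -172.    41.4]
scene ringG [245.7 117.9] 9 [ 559.3 -170.8] [ 560.  -169.7   42.4]
scene ringY [242.  110.8] 15 [ 548.3 -197.9] [ 548.7 -197.3   41.8]
scene ringY [269.2 108.6] 9 [ 492.9 -146.4] [ 493.3 -145.8   41.8]
scene ringR [265.7 116.4] 7 [ 519.6 -132.8] [ 519.6 -132.9   40.9]
scene flange pts 143 ((522.1802368164062, -171.0738983154297), 30.412302017211914)
side lug [390.3 142.7] 3 [ 547.2 -165.5] [ 548.2 -168.    50.6]
side lug [408.2 146. ] 10 [ 497.8 -171.2] [ 498.5 -173.5   50.7]
side lug [407.  155.3] 3 [ 483.5 -125.3] [ 488.5 -140.8   42.1]
side ringG [386.5 144.5] 6 [ 559.5 -169.3] [ 559.1 -168.3   41.6]

[... 210 characters left out ...]
 pts 127 ((520.2675170898438, -166.28500366210938), 28.662704467773438)
wrist barY [317.4 239.5] 166 [ 493.9 -173.4] [ 493.3 -173.4  102.9]
wrist barY [317.5 336.3] 113 [ 546.  -171.8] [ 544.8 -171.8  103. ]
wrist lug [362.3 194.1] 204 [ 487.7 -147.4] [ 490.7 -145.8   42.3]
wrist lug [317.4 200.4] 68 [ 492.4 -173.4] [ 491.5 -173.5   54.7]
wrist ringG [319.  177.3] 171 [ 481.2 -172.8] [ 480.9 -172.8   42.3]
wrist ringY [362.3 194.1] 185 [ 491.1 -145.6] [ 490.7 -145.8   42.3]
wrist ringR [377.7 233.5] 155 [ 517.4 -133.6] [ 516.8 -133.9   42.3]
wrist ringR [259.6 234. ] 128 [ 520.1 -210.1] [ 519.5 -209.9   42.4]
wrist flange pts 3759 ((518.1971435546875, -172.7655792236328), 30.847923278808594)
```

View pics/c4.png

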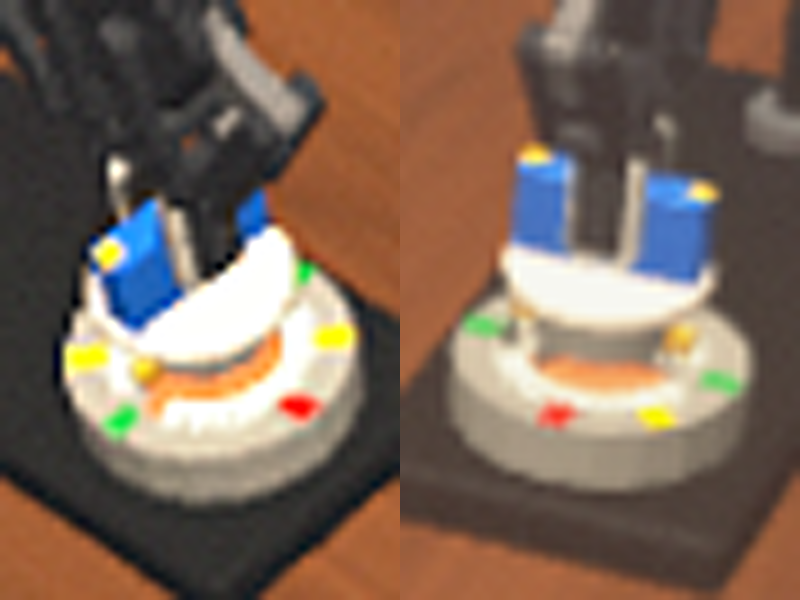

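Crop: the lugs (brass) hang just above the ring, and the offset is within about 1 mm. I'm descending gently into the well.

Call:
carry_out([
  [[0.6, 0.4, 4], 0, 1],
  [[0.6, 0.4, 7], 0, 1],
  [[0.6, 0.4, 10], 0, 1],
  [[0.6, 0.4, 12], 0, 1],
  [[0.6, 0.4, 12], 0, 1],
])

```text
time: 7.55
eef_pos: [518.9, -172.7, 66.1]
ee_rot: [0.048, -3.141, -0.0]
wrist_force: [-0.8, -0.1, -1.0]
width: 0.141
gripper_force: 98.0
```

```bash
python3 -c "
from h import *
rel((519.5,-172,53),181.8)"
```

```text
pos [ 518.9 -172.7   66.1] yaw -178.3 shift [-0.6  0.7 13.1] spin -0.001 tilt [-3.e-04  1.e-04 -1.e+00] F [-0.8 -0.1 -1. ] [ 0.056 -0.05   0.015] w 0.141 t 7.55
```

Call:
carry_out([
  [[0, 0, 3], 0, 1],
  [[0, 0, 6], 0, 1],
  [[0, 0, 9], 0, 1],
  [[0, 0, 12], 0, 1],
  [[0, 0, 13], 0, 1],
])

```text
time: 8.18
eef_pos: [518.8, -172.7, 53.3]
ee_rot: [0.048, -3.141, 0.0]
wrist_force: [-2.5, -0.4, 6.1]
width: 0.141
gripper_force: 99.1
```

```bash
python3 -c "
from h import *
rel((519.5,-172,53),181.8)"
```

```text
pos [ 518.8 -172.7   53.3] yaw -178.3 shift [-0.7  0.7  0.3] spin -0.001 tilt [-6.e-04 -3.e-04 -1.e+00] F [-2.5 -0.4  6.1] [0.07  0.437 0.053] w 0.141 t 8.175
```

Call:
carry_out([
  [[0, 0, 0.6], 0, 1],
  [[0, 0, 1.2], 0, 1],
  [[0, 0, 1.2], 0, 1],
])

```text
time: 8.55
eef_pos: [518.9, -172.8, 53.3]
ee_rot: [0.048, -3.141, 0.002]
wrist_force: [-3.0, -1.1, 9.0]
width: 0.141
gripper_force: 99.7
```

```bash
python3 -c "
from h import *
rel((519.5,-172,53),181.8)"
```

```text
pos [ 518.9 -172.8   53.3] yaw -178.3 shift [-0.7  0.7  0.3] spin -0.001 tilt [-2.0e-04 -1.4e-03 -1.0e+00] F [-3.  -1.1  9. ] [0.133 0.627 0.105] w 0.141 t 8.55
```

Fully home: the z reading does not change under more push. Now twisting clockwise, which is positive tool spin.

Call:
carry_out([
  [[0, 0, -0.5], 0.08, 1],
  [[0, 0, -0.5], 0.18, 1],
  [[0, 0, -0.5], 0.28, 1],
  [[0, 0, -0.5], 0.38, 1],
  [[0, 0, -0.5], 0.4, 1],
])

```text
time: 9.18
eef_pos: [519.0, -171.5, 53.3]
ee_rot: [0.574, 3.088, 0.001]
wrist_force: [-2.8, 3.0, 6.2]
width: 0.138
gripper_force: 99.1
```

```bash
python3 -c "
from h import *
rel((519.5,-172,53),136.8)"
```

```text
pos [ 519.  -171.5   53.3] yaw 158.9 shift [-0.6 -0.3  0.3] spin 0.386 tilt [ 3.e-04  4.e-04 -1.e+00] F [-2.8  3.   6.2] [0.57  0.449 0.28 ] w 0.138 t 9.175
```

Call:
carry_out([
  [[0, 0, 0], 0.1, 1],
  [[0, 0, 0], 0.2, 1],
  [[0, 0, 0], 0.3, 1],
  [[0, 0, 0], 0.36, 1],
  [[0, 0, 0], 0.385, 1],
])

```text
time: 9.8
eef_pos: [519.2, -171.2, 53.2]
ee_rot: [1.153, 2.922, 0.002]
wrist_force: [-2.4, 3.0, 6.2]
width: 0.142
gripper_force: 99.0
```

Call:
carry_out([
  [[0, 0, 0], 0, 1],
  [[0, 0, 0], 0, 1],
])

```text
time: 10.05
eef_pos: [519.2, -171.2, 53.2]
ee_rot: [1.153, 2.922, 0.002]
wrist_force: [-2.8, 3.4, 7.5]
width: 0.138
gripper_force: 99.1
```

```bash
python3 - <<'E'
from h import *
rel((519.5,-172,53),136.8)
c=cam('wrist'); save(c['pixels'],'w5.png')
P=cloud(c); H,S,V=cv2.split(cv2.cvtColor(c['pixels'],cv2.COLOR_RGB2HSV)); D=np.hypot(P[...,0]-519,P[...,1]+171)<60
def bl(m,lo,hi,z,nm):
    k,l,st,ce=cv2.connectedComponentsWithStats((m&D&(P[...,2]>lo)&(P[...,2]<hi)).astype(np.uint8))
    for i in range(1,k):
        if st[i,4]>20: print(nm,ce[i].round(1),st[i,4],ray(c,*ce[i],z).round(1))
Y=(H>18)&(H<36)&(S>100)
bl(Y,65,90,76,'bar'); bl(Y,36,48,41,'yel'); bl((H>45)&(H<85)&(S>90),36,48,41,'green'); bl(((H<5)|(H>174))&(S>120),36,48,41,'red')
m=(H>105)&(H<125)&(S>150)&D&(P[...,2]>74); v,u=np.nonzero(m); q=np.array([ray(c,a,b,76)[:2] for a,b in zip(u,v)],np.float32); print('blue',len(q),cv2.minAreaRect(q))
E
```

```text
pos [ 519.2 -171.2   53.2] yaw 136.9 shift [-0.7 -0.4  0.2] spin 0.002 tilt [ 6.e-04  1.e-03 -1.e+00] F [-2.8  3.4  7.5] [0.683 0.378 0.138] w 0.138 t 10.05
bar [317.1 239.6] 176 [ 499.9 -154.1   76. ]
bar [317.2 336.2] 120 [ 538.  -189.7   76. ]
yel [317.  190.8] 280 [ 491.2 -146.1   41. ]
green [268.  210.6] 226 [ 481.2 -173.2   41. ]
red [366.3 210.2] 253 [ 517.5 -134.    41. ]
blue 2474 ((517.8545532226562, -170.60743713378906), (13.173349380493164, 58.83816146850586), 46.83057403564453)
```

View pics/w5.png

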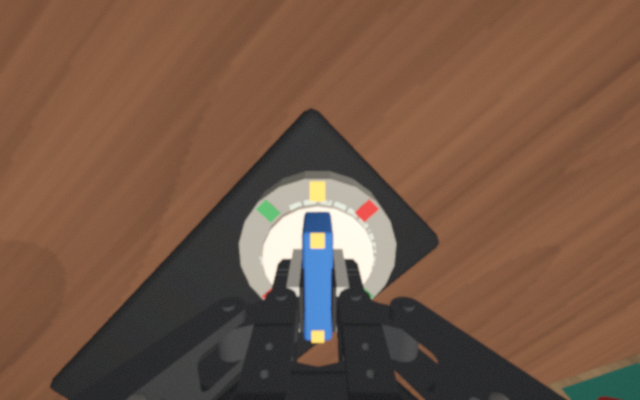

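The wrist view shows the bar's yellow ends at (317,240) and (317,336), in line with the yellow mark at (317,191). The bar's angle is 136.9°, the cap is home and held steady. I'm handing in.

```bash
python3 -c "
from h import *
print(arm.finish_job())"
```

```text
the job is handed in; nothing more can be done
None
```

I put the largest cap fully home in the lamp's well and twisted it clockwise to the yellow test marks, short of the lock. I handed the job in at about 10 s with the gripper still holding it steady; no verdict came back.

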